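Mount the ribbed insulators in their trays

ROBOT

A 6-joint arm with a two-finger parallel gripper is mounted at the origin on the work surface. World frame = base frame: x ahead of the robot, y to its left, z up, the work surface at z = 0. Lengths are in m, angles in degrees, forces in N, time in s.
With the tool pointing down it reaches from about 0.25 to 0.725 m from the base axis. Payload 9.7 kg.
Tool frame: the origin (TCP) lies between the finger pads; the fingertips stand 25 mm ahead of it and the grasp point (between the pads) lies 6 mm ahead of it; z points along the fingers, y is the line along which they close (so a half turn about z gives the same grasp; the last joint's range is limited). The gripper opens to 85 mm and grips with 20 to 120 N. Pads are 22 mm wide; open, the fingers measure 114 mm over their backs; the gripper's body (76 mm by 85 mm) begins 54 mm behind the grasp point. The pads swing forward as they close: fully open they stand 13 mm farther back than shut.
Start: joints at [65.833, 4.979, 10.078, 95.1, 0, 90], TCP at [0.225, 0.502, 0.256] pointing down, gripper open.
Joint ranges: [-179.16, 179.16], [-48.56, 103.87], [-65.8, 70.77], [-126.05, 130.52], [-82.76, 87.17], [-180, 180]. Speed limits (degrees/s): [127.2, 127.2, 147.25, 180, 180, 180].

INTERFACE

Orientations are given as [roll, pitch, yaw] about the fixed x, y, z axes, in that order (R = Rz(yaw) Ry(pitch) Rx(roll)).
In Python, from workcell import bot, viewer, job gives the robot as it stands (bot), with the cameras (viewer) and the job (job).
- The arm moves only by the tool drive_effector, called after "Request:" in YAML: its name, and indented under it one key for each argument. Schema: {"type":"object","properties":{"motion":{"type":"array","items":{"type":"object","properties":{"sx":{"type":"number"},"sy":{"type":"number"},"sz":{"type":"number"},"rz":{"type":"number"},"finger_gap":{"type":"number"}},"additionalProperties":false,"required":["finger_gap"]},"minItems":1,"maxItems":5},"grip_n":{"type":"number"},"only":{"type":"string"},"quiet":{"type":"boolean"},"lines":{"type":"string"}},"required":["motion"],"additionalProperties":false}. motion is a list of rows, 1 to 5 of them, each an object with the fields sx, sy, sz (the shift in shares of 1 m (1.0 is 1 m)), rz (a turn about the tool's z in a scale on which 1.0 is 360 degrees), finger_gap (the finger opening in m); a field left out counts as zero (the opening has to be given); each row is the pose to reach, as a shift and turn from the pose commanded when the call began, along the tool's axes at that moment; what a row does not reach only later rows make up. A row lasts 1/12 s, in which the tool goes at most 0.0417 m and 7.16 degrees, less where a joint would pass 70% of its speed; a pose out of reach is approached as far as the arm can. The fingers move at their own pace and stop on an object; grip_n is the grip in N (left out, the last holds). Time passes only in rows, so rows that do not move let the fingers close. The tool returns the time, the measured TCP pose, the force, the opening and the grip force at its end. only (a regular expression) keeps the lines of the reply that match it, lines (a string "A,B") keeps lines A to B, and quiet returns only ok. Input that does not fit is refused with a message, and nothing moves.
- bot.get_obs(): the state, without advancing time (a new reading comes with each control period).
- viewer.camera(name): name is "scene" or "top" or "wrist"; returns the picture (420x560x3 uint8, blue, green, red); there is no depth.
- viewer.camera_info(name): a dict with "mtx" (3x3 intrinsics, pixels), "extrinsics" (4x4, takes a point from camera to world coordinates). Camera axes: x right, y down, z forward; pixel columns grow to the right and rows downward; lengths in m; the calibration is good to about 2 mm. A picture is of the moment at which its call begins: read the wrist's pose just before it. camera_info takes no time and is no camera call; for the wrist camera it gives the pose at the moment of the call.
- job.job_done(): hands the job in; it is judged then, once.
The state is a dict: "time": time; "q": joint angles; "qd": joint speeds; "joint_efforts": joint torques, N m; "ee_pos": TCP position; "tcp_rot": TCP orientation; "wrist_force": force on the tool from outside, world axes, zero at the start; "torque": the same for the moment, N m; "opening": finger opening in m; "grasp_force": force on a finger pad.
Only numpy, scipy, OpenCV 4.12 (cv2) and the standard library are available. Lean on these libraries where they do the work, as an engineer would, in place of code of your own. Each camera call takes 0.05 s, during which the arm holds its last target. There are 200 camera calls.

TASK

Get the four ribbed porcelain insulators ready for the voltage test: stand each one upright in the steel mounting tray that matches its foot in shape and size (large round, square, oblong, small round), with the foot flat on the tray's floor inside the rim. They are porcelain, so set them down rather than dropping them and do not knock them over; leave the two smooth fuse bodies where they stand.

Things in the scene. Friction and masses are not known exactly. Their poses are not given: they have to be found in the camera images.
- ins_large: Large ribbed white porcelain insulator with a round aluminium foot 72 mm in diameter and 10 mm thick; ribs 58 mm in diameter from 10 to 90 mm height; on top an upright round steel terminal 30 mm in diameter, from 90 to 130 mm height, to hold it by. Origin: centre of the foot's underside, z up. Loose, starts upright on the bench (z = 0), 0.15 to 0.65 kg.
- ins_square: Ribbed white porcelain insulator with a square aluminium foot 64 x 64 mm, 10 mm thick; ribs 52 mm in diameter from 10 to 75 mm height; on top a square steel terminal 26 x 26 mm, from 75 to 115 mm height, its sides parallel to the foot's. x and y lie along the foot's sides. Origin: centre of the foot's underside, z up. Loose, starts upright on the bench (z = 0), 0.15 to 0.65 kg.
- ins_oblong: Ribbed porcelain insulator with an oblong aluminium foot 104 x 46 mm, 10 mm thick; ribs 42 mm in diameter from 10 to 65 mm height; on top an upright steel blade terminal 34 mm long (x) and 14 mm thick (y), from 65 to 105 mm height. x lies along the foot's long side and the blade. Origin: centre of the foot's underside, z up. Loose, starts upright on the bench (z = 0), 0.15 to 0.65 kg.
- ins_small: Small ribbed white porcelain insulator with a round aluminium foot 44 mm in diameter and 10 mm thick; ribs 34 mm in diameter from 10 to 58 mm height; on top an upright round steel terminal 20 mm in diameter, from 58 to 98 mm height. Origin: centre of the foot's underside, z up. Loose, starts upright on the bench (z = 0), 0.15 to 0.65 kg.
- tray_large: Round dark steel mounting tray for the large round foot: a shallow dish, 88 mm inside and 96 mm outside diameter, 11 mm high in all, floor 3 mm thick, rim walls 4 mm thick; the foot has 8 mm of play all round. Fixed flat on the bench; origin: centre of its underside, at bench height, z up.
- tray_square: Square dark steel mounting tray for the square foot: 80 x 80 mm inside, 88 x 88 mm outside, x and y along its sides, 11 mm high in all, floor 3 mm thick, rim walls 4 mm thick; the foot has 8 mm of play all round. Fixed flat on the bench; origin: centre of its underside, at bench height, z up.
- tray_oblong: Oblong dark steel mounting tray for the oblong foot: 120 (x) x 62 (y) mm inside, 128 x 70 mm outside, 11 mm high in all, floor 3 mm thick, rim walls 4 mm thick; the foot has 8 mm of play all round. Fixed flat on the bench; origin: centre of its underside, at bench height, z up.
- tray_small: Small round dark steel mounting tray for the small round foot: 60 mm inside and 68 mm outside diameter, 11 mm high in all, floor 3 mm thick, rim walls 4 mm thick; the foot has 8 mm of play all round. Fixed flat on the bench; origin: centre of its underside, at bench height, z up.
- fuse_a: Smooth white porcelain fuse body with brass end caps, no ribs and no foot, 34 mm in diameter, 48 mm tall, standing loose on the bench among the other things; to be left where it is. Origin: centre of its underside.
- fuse_b: Smooth white porcelain fuse body with brass end caps, no ribs and no foot, 34 mm in diameter, 48 mm tall, standing loose on the bench among the other things; to be left where it is. Origin: centre of its underside.

How it is judged:
By the outcome, as a careful person would: the job done as asked, in the order asked, and still so for the second after the job is handed in, with the robot touching nothing.
It also fails if it takes over 112 s, if anything falls off the work surface, if the arm or the gripper's body presses on something with over 40 N, if the wrist force passes 120 N, or if a joint passes its speed limit or range.

## Working session

There is one attempt and no reset: what is moved stays moved. The work goes in short steps, Python scripts to look and compute and a tool call to move; the robot and the scene stay as the last step left them, time stands still between calls to the robot, and variables do not carry over. Pictures are saved under pics/ and viewed, at most 14 in all, crops included, and the job is handed in when it is done.

```bash
ls; mkdir -p pics; python3 - <<'E'
from workcell import bot, viewer, job
import cv2
for n in ("scene","top","wrist"):
    print(n,viewer.camera_info(n)); cv2.imwrite(f"pics/{n}0.png",viewer.camera(n))
print(bot.get_obs())
E
```

```text
pics
workcell.py
scene {'mtx': array([[461.30175517,   0.        , 282.60346496],
       [  0.        , 461.30175517, 209.67661149],
       [  0.        ,   0.        ,   1.        ]]), 'extrinsics': array([[-0.79910851,  0.52357436, -0.2954581 ,  0.77701559],
       [ 0.60103103,  0.68457649, -0.41245209,  0.37386391],
       [-0.01368566, -0.50717346, -0.86173533,  0.79007954],
       [ 0.        ,  0.        ,  0.        ,  1.        ]])}
top {'mtx': array([[498.41807587,   0.        , 278.94705387],
       [  0.        , 498.41807587, 210.56436247],
       [  0.        ,   0.        ,   1.        ]]), 'extrinsics': array([[-0.0227902 , -0.99178549,  0.12586557,  0.40241973],
       [-0.99972373,  0.02188436, -0.00857515, -0.00412336],
       [ 0.00575022, -0.12602623, -0.99201024,  1.17034608],
       [ 0.        ,  0.        ,  0.        ,  1.        ]])}
wrist {'mtx': array([[361.17352956,   0.        , 273.18823349],
       [  0.        , 361.17352956, 214.24334278],
       [  0.        ,   0.        ,   1.        ]]), 'extrinsics': array([[ 0.40876524,  0.87614787,  
[... 182 characters left out ...]
 0.        ,  1.        ]])}
{'time': 0.15, 'q': array([ 6.58327039e+01,  5.00339081e+00,  1.00445216e+01,  9.50990681e+01,
       -1.06289497e-03,  8.99990659e+01]), 'qd': array([ 0.0202689 ,  0.00716129,  0.21511996, -0.01796293, -0.03711185,
        0.01797048]), 'joint_efforts': array([ 1.28176151e-03, -5.20759749e+01,  4.65045905e+01,  1.38766223e-02,
        1.05944828e-04, -3.21323716e-05]), 'ee_pos': array([0.22511475, 0.50165689, 0.25574719]), 'tcp_rot': array([-1.79942063e+02,  1.06194990e-03,  1.55833639e+02]), 'wrist_force': array([-0.82474792,  0.12912403, -0.51459757]), 'torque': array([-0.01693575, -0.03110846, -0.00088612]), 'grasp_force': 0.0, 'opening': 0.08555668660388156}
```

View pics/top0.png

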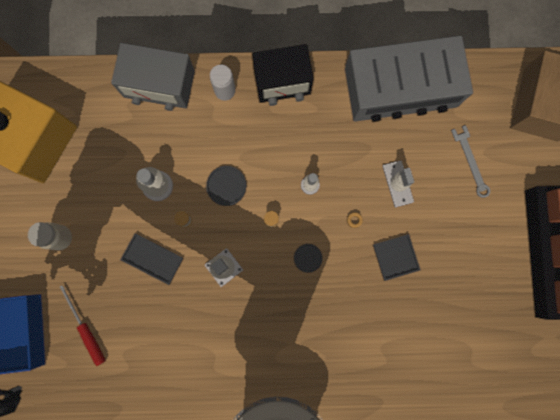

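View pics/scene0.png

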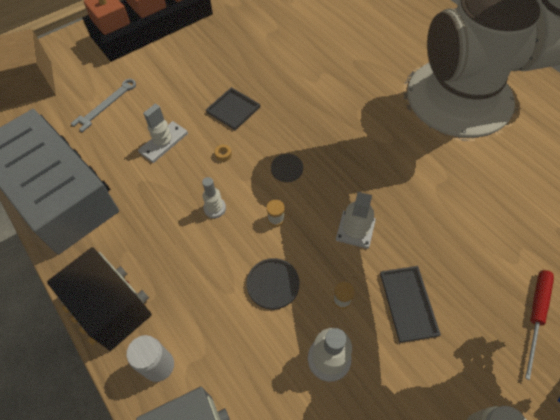

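Top view: large insulator (152,183), small (311,183), oblong (400,183), square (224,267). Trays: large round (227,185), oblong (152,258), small round (308,258), square (397,257). Fuses are at (182,217) and (272,219). In the scene view the same things sit at large (330,352), small (212,198), oblong (163,138), square (357,225).

```bash
cat > h.py <<'E'
import numpy as np, cv2
from workcell import bot, viewer, job
def ray(info,uv):
    K,T=info["mtx"],info["extrinsics"]; d=T[:3,:3]@np.linalg.solve(K,[uv[0],uv[1],1.]); return T[:3,3],d
def onplane(info,uv,z):
    o,d=ray(info,uv); return o+d*(z-o[2])/d[2]
def tri(i1,u1,i2,u2):
    o1,d1=ray(i1,u1);o2,d2=ray(i2,u2)
    s=np.linalg.lstsq(np.c_[d1,-d2],o2-o1,rcond=None)[0]
    a,b=o1+s[0]*d1,o2+s[1]*d2; return (a+b)/2,np.linalg.norm(a-b)
def project(info,p):
    T=np.linalg.inv(info["extrinsics"]); c=info["mtx"]@(T[:3,:3]@p+T[:3,3]); return c[:2]/c[2]
def intool(p):
    from scipy.spatial.transform import Rotation as R
    o=bot.get_obs(); return R.from_euler("xyz",o["tcp_rot"],degrees=True).as_matrix().T@(np.asarray(p)-o["ee_pos"])
E
python3 - <<'E'
from h import *
T=cv2.imread("pics/top0.png");S=cv2.imread("pics/scene0.png")
it,isc=viewer.camera_info("top"),viewer.camera_info("scene")
# trays: dark and unsaturated, near-tray pixels, in both views
seeds={"large":((227,185),(273,284)),"square":((397,257),(234,109)),"oblong":((152,258),(409,304)),"small":((308,258),(287,168))}
def blob(im,seed,w):
    hsv=cv2.cvtColor(im,cv2.COLOR_BGR2HSV)
    m=((hsv[...,1]<100)&(hsv[...,2]<100)).astype(np.uint8)*255
    m=cv2.morphologyEx(m,cv2.MORPH_OPEN,np.ones((3,3)))
    n,l,s,c=cv2.connectedComponentsWithStats(m)
    k=l[seed[1],seed[0]]; mm=(l==k).astype(np.uint8)
    ct=max(cv2.findContours(mm,0,2)[0],key=cv2.contourArea)
    return k,s[k][:5],c[k],ct
for n,(a,b) in seeds.items():
    k1,s1,c1,t1=blob(T,a,0);k2,s2,c2,t2=blob(S,b,0)
    p,g=tri(it,c1,isc,c2)
    q=np.array([onplane(it,u[0],.011)[:2] for u in t1],np.float32); r=cv2.minAreaRect(q)
    q2=np.array([onplane(isc,u[0],.011)[:2] for u in t2],np.float32); r2=cv2.minAreaRect(q2)
    print(n,k1,k2,p.round(4),round(g,4),"\n  top",np.round(r[0],4),np.round(r[1],4),round(r[2],1)," scene",np.round(r2[0],4),np.round(r2[1],4),round(r2[2],1))
big=cv2.resize(T[140:300,110:430],None,fx=2.5,fy=2.5,interpolation=cv2.INTER_CUBIC)
cv2.imwrite("pics/t1.png",cv2.convertScaleAbs(big,alpha=1.6))
tiles=[cv2.resize(S[y-50:y+50,x-65:x+65],None,fx=3,fy=3,interpolation=cv2.INTER_CUBIC) for x,y in((330,345),(357,218),(163,130),(212,195))]
cv2.imwrite("pics/s1.png",cv2.convertScaleAbs(np.vstack([np.hstack(tiles[:2]),np.hstack(tiles[2:])]),alpha=1.5))
E
```

```text
large 17 27 [0.6141 0.1102 0.0021] 0.0009 
  top [0.6127 0.1099] [0.0947 0.0953] 44.3  scene [0.6164 0.1122] [0.095  0.0955] 52.7
square 23 9 [ 0.4361 -0.2858  0.0028] 0.0014 
  top [ 0.4357 -0.2834] [0.0895 0.0891] 14.8  scene [ 0.4393 -0.2806] [0.0949 0.094 ] 15.2
oblong 22 28 [ 0.4446  0.2861 -0.0022] 0.0002 
  top [0.4446 0.283 ] [0.1293 0.0719] 62.1  scene [0.4488 0.2845] [0.1298 0.0731] 62.1
small 24 16 [ 0.4384 -0.0791  0.0032] 0.0012 
  top [ 0.4374 -0.0778] [0.0669 0.0674] 43.5  scene [ 0.4414 -0.0767] [0.0712 0.0646] 52.5
```

View pics/t1.png

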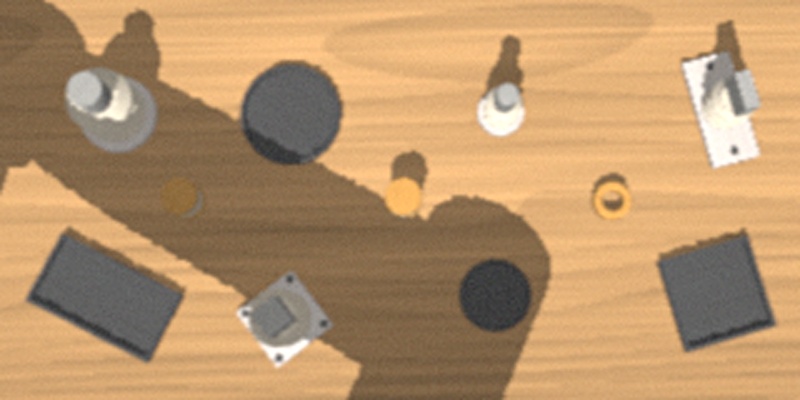

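View pics/s1.png

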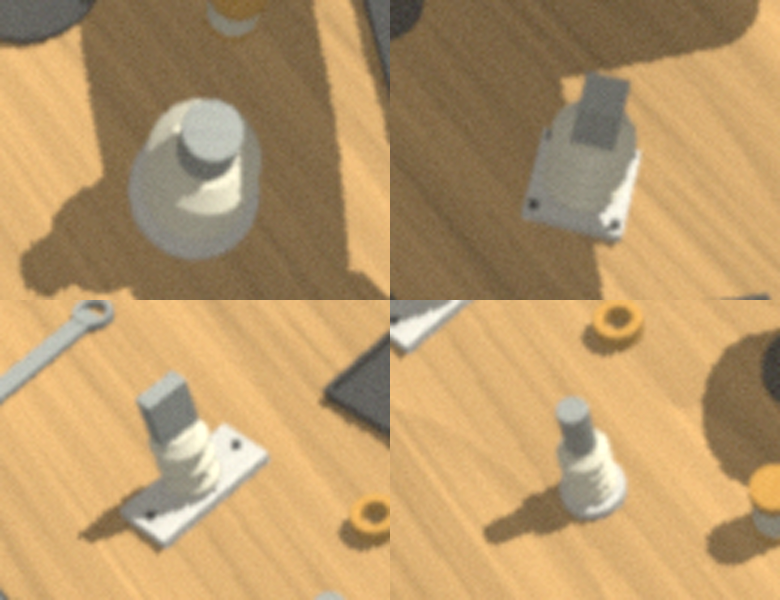

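The crops show each insulator clearly. Terminal tops in the top crop are at large (89,91), square (272,316), oblong (750,90) and small (506,96). The square foot is turned about 45°, and the oblong foot runs roughly along x. I'll triangulate these as rough values and refine them with the wrist camera.

```bash
python3 - <<'E'
from h import *
it,isc=viewer.camera_info("top"),viewer.camera_info("scene")
for n,a,b in (("large",(145.6,176.4),(335.7,338.3)),("square",(218.8,266.4),(363.7,197)),("oblong",(410,176),(152.3,109.3)),("small",(312.4,178.4),(208,181.7))):
    p,g=tri(it,a,isc,b); print(n,p.round(4),round(g,4),"tool",intool(p).round(3))
# square foot corners and oblong foot corners, top view, z=.01
for n,c in (("sq",[(291,272),(237,311),(279,366),(330,324)]),("ob",[(681,60),(726,52),(760,155),(713,168)]),("lg foot",[(118,110)]),("sm foot",[(501,111)]),("fuseA",[(185,198)]),("fuseB",[(404,197)])):
    q=np.array([onplane(it,(110+u/2.5,140+v/2.5),.01)[:2] for u,v in c],np.float32); print(n,q.mean(0).round(4),cv2.minAreaRect(q)[1:] if len(c)>1 else "")
E
```

```text
large [0.6158 0.2714 0.1175] 0.0011 tool [-0.451 -0.05   0.138]
square [0.4206 0.1159 0.1169] 0.0005 tool [-0.336 -0.272  0.139]
oblong [ 0.6078 -0.3015  0.1   ] 0.0008 tool [-0.678 -0.576  0.156]
small [ 0.6097 -0.0892  0.0927] 0.0021 tool [-0.593 -0.381  0.163]
sq [0.4204 0.1166] ((0.06401856988668442, 0.06115104258060455), 36.86506652832031)
ob [ 0.6082 -0.2972] ((0.10717971622943878, 0.04639647528529167), 14.186318397521973)
lg foot [0.6191 0.2716] 
sm foot [ 0.6103 -0.0899] 
fuseA [0.5342 0.2083] 
fuseB [0.5306 0.0035]
```

Request:
drive_effector:
  motion:
    - {"sx": -0.45, "sy": -0.05, "sz": 0.025, "finger_gap": 0.085}
    - {"sx": -0.45, "sy": -0.05, "sz": 0.025, "finger_gap": 0.085}
    - {"sx": -0.45, "sy": -0.05, "sz": 0.025, "finger_gap": 0.085}
    - {"sx": -0.45, "sy": -0.05, "sz": 0.025, "finger_gap": 0.085}
    - {"sx": -0.45, "sy": -0.05, "sz": 0.025, "finger_gap": 0.085}
  grip_n: 60

```text
time: 0.57
ee_pos: [0.4057, 0.3949, 0.2446]
tcp_rot: [-180.0, -0.0, 155.9]
wrist_force: [0.2, 0.5, 0.2]
opening: 0.0849
grasp_force: 0.0
```

```bash
python3 - <<'E'
from h import *
print(intool((.617,.2715,.23)))
cv2.imwrite("pics/w1.png",viewer.camera("wrist")); 
import json; i=viewer.camera_info("wrist"); np.savez("w1.npz",**i)
E
```

```text
[-0.24329076 -0.02620271  0.01454824]
```

Request:
drive_effector:
  motion:
    - {"sx": -0.24, "sy": -0.027, "sz": 0.015, "finger_gap": 0.085}
    - {"sx": -0.24, "sy": -0.027, "sz": 0.015, "finger_gap": 0.085}
    - {"sx": -0.24, "sy": -0.027, "sz": 0.015, "finger_gap": 0.085}
    - {"sx": -0.24, "sy": -0.027, "sz": 0.015, "finger_gap": 0.085}
    - {"sx": -0.24, "sy": -0.027, "sz": 0.015, "finger_gap": 0.085}

```text
time: 1.03
ee_pos: [0.5848, 0.289, 0.2315]
tcp_rot: [-180.0, -0.0, 155.8]
wrist_force: [-0.1, 1.6, 0.4]
opening: 0.085
grasp_force: 0.0
```

Request:
drive_effector:
  motion:
    - {"finger_gap": 0.085}
    - {"finger_gap": 0.085}

```text
time: 1.2
ee_pos: [0.5847, 0.2888, 0.2301]
tcp_rot: [-179.9, -0.1, 155.6]
wrist_force: [-0.4, -0.2, 0.8]
opening: 0.085
grasp_force: 0.0
```

```bash
python3 - <<'E'
from h import *
print(intool((.617,.2715,.23)))
cv2.imwrite("pics/w2.png",viewer.camera("wrist")); 
i=viewer.camera_info("wrist"); np.savez("w2.npz",**i)
cv2.imwrite("pics/w12.png",cv2.resize(np.hstack([cv2.imread("pics/w1.png"),cv2.imread("pics/w2.png")]),(800,300)))
E
```

```text
[-3.65179933e-02 -2.41939900e-03  5.97895996e-05]
```

View pics/w12.png

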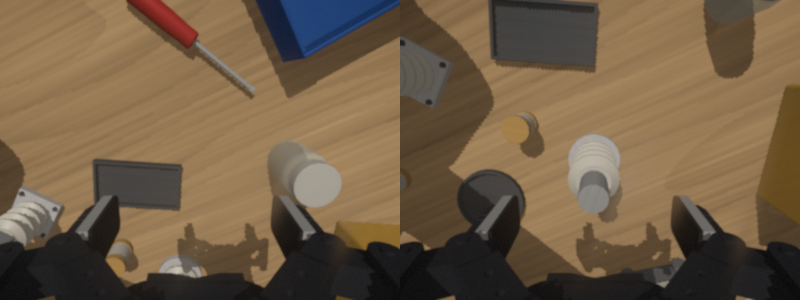

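The right half shows the large insulator with its terminal top at full-image pixel (270,273). The fingers sit on either side of it, with the large tray and fuse A to the left.

```bash
python3 - <<'E'
from h import *
W=cv2.imread("pics/w2.png");h=cv2.cvtColor(W,cv2.COLOR_BGR2HSV)
for r in range(235,305,6): print(r,h[r,270])
for c in range(236,310,6): print(c,h[273,c])
for n in ("top","scene"):
    print(n,project(viewer.camera_info(n),np.array([.617,.2715,.13])))
T=cv2.cvtColor(cv2.imread("pics/top0.png"),cv2.COLOR_BGR2HSV)
print(T[170:184:2,145]); 
S=cv2.cvtColor(cv2.imread("pics/scene0.png"),cv2.COLOR_BGR2HSV)
print(S[325:360:3,335])
E
```

```text
235 [ 20  29 173]
241 [ 19  18 114]
247 [ 20  20 114]
253 [ 19  18 113]
259 [ 19  16 131]
265 [ 20  17 139]
271 [ 20  17 137]
277 [ 20  17 138]
283 [ 21  13 134]
289 [ 18  19 134]
295 [ 20  17 132]
301 [ 16 108 153]
236 [ 17 108 156]
242 [ 17 104 152]
248 [ 19  33 130]
254 [ 17  17 138]
260 [ 19  15 135]
266 [ 19  15 139]
272 [ 20  17 136]
278 [ 17  17 135]
284 [ 20  17 136]
290 [ 20  18 131]
296 [ 20  45 129]
302 [ 15  90 113]
308 [ 15  89 117]
top [143.84753447 174.86976516]
scene [335.42451016 336.45263956]
[[ 30   8 122]
 [ 23   8 122]
 [ 20  12 124]
 [ 18  10 124]
 [ 18  10 126]
 [ 20  12 126]
 [ 30  10 100]]
[[ 15 106  84]
 [ 21  33 108]
 [ 35  12 128]
 [ 34  14 129]
 [ 39  14 129]
 [ 30  14 128]
 [ 35  12 131]
 [ 38  16 131]
 [ 30  22  83]
 [ 12  18  72]
 [ 26  31 131]
 [ 27  36 147]]
```

```bash
cat >> h.py <<'E'
def face(im,seed,tol=7):
    b=cv2.bilateralFilter(im,5,20,3); m=np.zeros((im.shape[0]+2,im.shape[1]+2),np.uint8)
    cv2.floodFill(b,m,tuple(seed),0,(tol,)*3,(tol,)*3,4|cv2.FLOODFILL_MASK_ONLY|cv2.FLOODFILL_FIXED_RANGE|(255<<8))
    m=cv2.morphologyEx(m[1:-1,1:-1],cv2.MORPH_OPEN,np.ones((3,3)))
    ct=max(cv2.findContours(m,0,2)[0],key=cv2.contourArea); h=cv2.convexHull(ct); M=cv2.moments(h)
    return np.array([M["m10"]/M["m00"],M["m01"]/M["m00"]]),h,cv2.contourArea(ct)
E
python3 - <<'E'
from h import *
it,isc=viewer.camera_info("top"),viewer.camera_info("scene");iw=dict(np.load("w2.npz"))
V={k:cv2.imread(f"pics/{f}.png") for k,f in(("t","top0"),("s","scene0"),("w","w2"))}
ct,ht,at=face(V["t"],(145,176));cs,hs,as_=face(V["s"],(335,338));cw,hw,aw=face(V["w"],(271,277))
print(ct,cv2.boundingRect(ht),cs,cv2.boundingRect(hs),cw,cv2.boundingRect(hw))
for n,a in(("tw",(it,ct,iw,cw)),("ts",(it,ct,isc,cs)),("sw",(isc,cs,iw,cw))): print(n,tri(*a))
p=onplane(iw,cw,.13); print("w plane",p,intool(p))
E
```

```text
[143.10829817 175.58087201] (138, 169, 12, 14) [335.17209834 337.69868496] (325, 329, 21, 19) [270.13167735 278.02083333] (250, 259, 42, 39)
tw (array([0.61566152, 0.27296406, 0.13112503]), np.float64(0.0008573654895481037))
ts (array([0.6168996 , 0.27300135, 0.12696336]), np.float64(0.002307371960908727))
sw (array([0.61778915, 0.27226439, 0.12729294]), np.float64(8.169831193553532e-05))
w plane [0.6165844  0.27288214 0.13      ] [-0.03709546 -0.00179479  0.10087419]
```

Three view pairs agree on (0.6166, 0.2728, about 0.129), close to the stated 0.130, so I'll descend.

Request:
drive_effector:
  motion:
    - {"sx": -0.037, "sy": -0.002, "sz": 0.01, "finger_gap": 0.085}
    - {"sx": -0.037, "sy": -0.002, "sz": 0.045, "finger_gap": 0.085}
    - {"sx": -0.037, "sy": -0.002, "sz": 0.08, "finger_gap": 0.085}
    - {"sx": -0.037, "sy": -0.002, "sz": 0.11, "finger_gap": 0.085}
    - {"sx": -0.037, "sy": -0.002, "sz": 0.11, "finger_gap": 0.085}

```text
time: 1.67
ee_pos: [0.6127, 0.2734, 0.1151]
tcp_rot: [-179.6, -0.4, 155.9]
wrist_force: [-1.1, -0.3, -1.9]
opening: 0.085
grasp_force: 0.0
```

Request:
drive_effector:
  motion:
    - {"finger_gap": 0.02}
    - {"finger_gap": 0.02}
    - {"finger_gap": 0.02}
    - {"finger_gap": 0.02}
    - {"finger_gap": 0.02}
  grip_n: 70

```text
time: 2.08
ee_pos: [0.6169, 0.2735, 0.1244]
tcp_rot: [179.9, 0.1, 155.8]
wrist_force: [-0.2, -2.6, 6.6]
opening: 0.0284
grasp_force: 68.4
```

Request:
drive_effector:
  motion:
    - {"sz": -0.01, "finger_gap": 0.02}
    - {"sz": -0.03, "finger_gap": 0.02}
    - {"sz": -0.06, "finger_gap": 0.02}
    - {"sz": -0.06, "finger_gap": 0.02}

```text
time: 2.42
ee_pos: [0.6175, 0.2739, 0.1882]
tcp_rot: [179.7, 0.3, 155.8]
wrist_force: [1.0, 0.1, -3.2]
opening: 0.0281
grasp_force: 70.5
```

```bash
python3 -c "
from h import *
o=bot.get_obs(); print(o['ee_pos'],o['opening'],o['wrist_force'],intool((.6145,.111,o['ee_pos'][2])))"
```

```text
[0.6175186  0.27394496 0.18816418] 0.028147504375040464 [ 1.02988968  0.08524343 -3.17019205] [-0.06396441 -0.1498949  -0.00049292]
```

Request:
drive_effector:
  motion:
    - {"sx": -0.013, "sy": -0.03, "finger_gap": 0.02}
    - {"sx": -0.027, "sy": -0.063, "finger_gap": 0.02}
    - {"sx": -0.042, "sy": -0.097, "finger_gap": 0.02}
    - {"sx": -0.056, "sy": -0.13, "finger_gap": 0.02}
    - {"sx": -0.064, "sy": -0.15, "finger_gap": 0.02}

```text
time: 2.83
ee_pos: [0.6128, 0.1071, 0.1812]
tcp_rot: [-179.9, -0.0, 155.7]
wrist_force: [0.2, -0.2, -5.2]
opening: 0.0282
grasp_force: 71.3
```

Request:
drive_effector:
  motion:
    - {"finger_gap": 0.02}
    - {"finger_gap": 0.02}

```text
time: 3.0
ee_pos: [0.6132, 0.1089, 0.1814]
tcp_rot: [-180.0, -0.0, 155.7]
wrist_force: [-0.4, 1.4, -5.7]
opening: 0.0283
grasp_force: 71.4
```

```bash
python3 - <<'E'
from h import *
o=bot.get_obs(); print(o['ee_pos'],intool((.6145,.111,o['ee_pos'][2])))
W=viewer.camera("wrist");S=viewer.camera("scene");i=viewer.camera_info("wrist");np.savez("w3.npz",**i)
cv2.imwrite("pics/w3.png",W);cv2.imwrite("pics/s3.png",S);cv2.imwrite("pics/ws3.png",cv2.resize(np.hstack([W,S]),(800,300)))
E
```

```text
[0.6131764  0.10894253 0.18139165] [-3.59358979e-04  2.41990675e-03 -7.73460843e-07]
```

View pics/ws3.png

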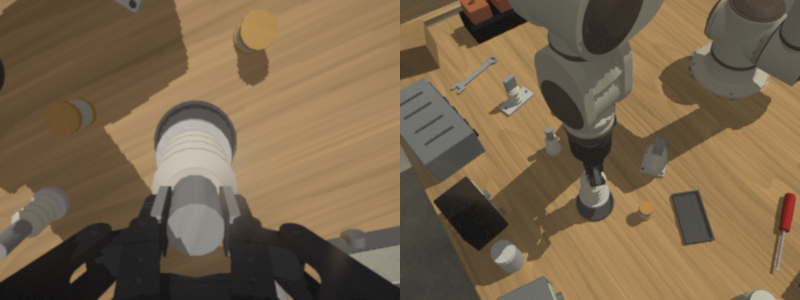

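Left: wrist view with the foot centred over the large tray, whose dark ring is around display (195,130). Right: the scene view confirms it is above the tray. I'll lower it.

Request:
drive_effector:
  motion:
    - {"sy": 0.002, "sz": 0.012, "finger_gap": 0.02}
    - {"sy": 0.002, "sz": 0.027, "finger_gap": 0.02}
    - {"sy": 0.002, "sz": 0.04, "finger_gap": 0.02}
    - {"sy": 0.002, "sz": 0.047, "finger_gap": 0.02}
    - {"sy": 0.002, "sz": 0.05, "finger_gap": 0.02}

```text
time: 3.52
ee_pos: [0.6132, 0.1127, 0.1294]
tcp_rot: [-179.9, -0.2, 155.9]
wrist_force: [-0.4, -0.3, -5.8]
opening: 0.0279
grasp_force: 71.3
```

Request:
drive_effector:
  motion:
    - {"finger_gap": 0.02}
    - {"sz": 0.001, "finger_gap": 0.02}
    - {"sz": 0.002, "finger_gap": 0.02}
    - {"sz": 0.003, "finger_gap": 0.02}

```text
time: 3.85
ee_pos: [0.6145, 0.1123, 0.1296]
tcp_rot: [180.0, 0.1, 155.8]
wrist_force: [0.7, -0.2, -6.0]
opening: 0.0283
grasp_force: 71.3
```

Request:
drive_effector:
  motion:
    - {"sz": 0.001, "finger_gap": 0.02}
    - {"sz": 0.002, "finger_gap": 0.02}
    - {"sz": 0.003, "finger_gap": 0.02}
    - {"sz": 0.003, "finger_gap": 0.02}

```text
time: 4.18
ee_pos: [0.6145, 0.112, 0.1274]
tcp_rot: [180.0, 0.1, 155.8]
wrist_force: [-3.0, -1.6, 4.3]
opening: 0.0278
grasp_force: 72.7
```

Request:
drive_effector:
  motion:
    - {"sz": 0.001, "finger_gap": 0.02}
    - {"sz": 0.002, "finger_gap": 0.02}
    - {"sz": 0.003, "finger_gap": 0.02}
    - {"sz": 0.003, "finger_gap": 0.02}

```text
time: 4.52
ee_pos: [0.6148, 0.1118, 0.1273]
tcp_rot: [179.9, 0.3, 155.8]
wrist_force: [-8.4, -3.6, 22.1]
opening: 0.0283
grasp_force: 74.5
```

Request:
drive_effector:
  motion:
    - {"sz": -0.002, "finger_gap": 0.02}
    - {"sz": -0.003, "finger_gap": 0.02}
    - {"sz": -0.003, "finger_gap": 0.05}
    - {"sz": -0.003, "finger_gap": 0.07}
    - {"sz": -0.003, "finger_gap": 0.085}

```text
time: 4.93
ee_pos: [0.6143, 0.1123, 0.1256]
tcp_rot: [180.0, -0.0, 155.8]
wrist_force: [-0.3, -1.1, -0.2]
opening: 0.0638
grasp_force: 0.0
```

Request:
drive_effector:
  motion:
    - {"finger_gap": 0.085}
    - {"sz": -0.02, "finger_gap": 0.085}
    - {"sz": -0.06, "finger_gap": 0.085}
    - {"sz": -0.1, "finger_gap": 0.085}
    - {"sz": -0.13, "finger_gap": 0.085}

```text
time: 5.35
ee_pos: [0.6141, 0.1123, 0.2588]
tcp_rot: [179.9, 0.1, 155.8]
wrist_force: [1.2, 0.8, 1.2]
opening: 0.085
grasp_force: 0.0
```

```bash
python3 - <<'E'
from h import *
p=np.array((.4206,.1163,.22)); print(intool(p))
E
```

```text
[ 0.17826633 -0.07558205  0.03848767]
```

The rows are not in the units I measure in: turns go in shares of 360 degrees. I convert before sending: 29 degrees / 360 = 0.0806.

Request:
drive_effector:
  motion:
    - {"sx": 0.178, "sy": -0.076, "sz": 0.035, "rz": 0.0806, "finger_gap": 0.085}
    - {"sx": 0.178, "sy": -0.076, "sz": 0.035, "rz": 0.0806, "finger_gap": 0.085}
    - {"sx": 0.178, "sy": -0.076, "sz": 0.035, "rz": 0.0806, "finger_gap": 0.085}
    - {"sx": 0.178, "sy": -0.076, "sz": 0.035, "rz": 0.0806, "finger_gap": 0.085}
    - {"sx": 0.178, "sy": -0.076, "sz": 0.035, "rz": 0.0806, "finger_gap": 0.085}

```text
time: 5.77
ee_pos: [0.4179, 0.1156, 0.22]
tcp_rot: [-180.0, -0.0, 126.4]
wrist_force: [-0.3, 1.0, 0.5]
opening: 0.0852
grasp_force: 0.0
```

Request:
drive_effector:
  motion:
    - {"finger_gap": 0.085}
    - {"finger_gap": 0.085}

```text
time: 5.93
ee_pos: [0.4196, 0.1159, 0.2212]
tcp_rot: [179.9, 0.0, 126.9]
wrist_force: [0.4, 0.8, 0.5]
opening: 0.0848
grasp_force: 0.0
```

```bash
python3 - <<'E'
from h import *
W=viewer.camera("wrist");i=viewer.camera_info("wrist");np.savez("w4.npz",**i)
S=viewer.camera("scene");cv2.imwrite("pics/s4.png",S)
print(bot.get_obs()["ee_pos"],project(i,np.array([.4206,.1163,.115])))
cv2.imwrite("pics/w4.png",W);cv2.imwrite("pics/ws4.png",cv2.resize(np.hstack([W,S]),(800,300)))
E
```

```text
[0.421259   0.11585506 0.22124686] [273.13889614 222.11708747]
```

View pics/ws4.png

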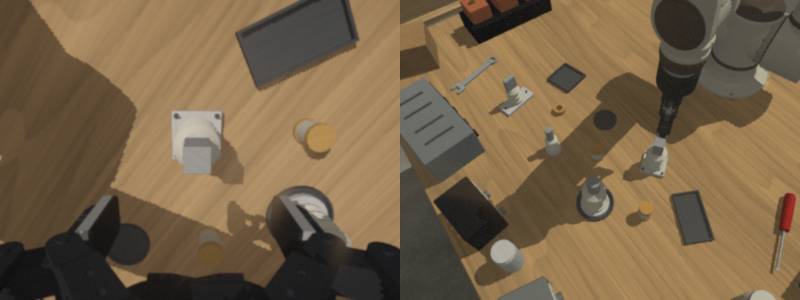

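The large insulator stands in its tray. The square's terminal top is at wrist pixel about (276,218), already aligned with the fingers.

```bash
python3 - <<'E'
from h import *
it=viewer.camera_info("top");iw=dict(np.load("w4.npz"))
W=cv2.imread("pics/w4.png");T=cv2.imread("pics/top0.png")
cw,hw,aw=face(W,(276,222));ct,ht,at=face(T,(218,266))
print(cw,cv2.boundingRect(hw),cv2.minAreaRect(hw),ct,cv2.boundingRect(ht))
print(tri(it,ct,iw,cw))
p=onplane(iw,cw,.115);print(p,intool(p))
q=np.array([onplane(iw,u[0],.115)[:2] for u in hw],np.float32);print(cv2.minAreaRect(q))
E
```

```text
[274.87793608 223.38634322] (256, 206, 39, 36) ((275.0, 223.5), (35.0, 38.0), 90.0) [218.36811594 266.51594203] (211, 258, 16, 18)
(array([0.42099384, 0.11675283, 0.11775105]), np.float64(0.0010903864667966337))
[0.4220337  0.11628675 0.115     ] [-6.75379239e-05  7.53341757e-04  1.06247866e-01]
((0.4222036898136139, 0.11610162258148193), (0.024861231446266174, 0.024065488949418068), 36.89720916748047)
```

Request:
drive_effector:
  motion:
    - {"sz": 0.035, "finger_gap": 0.085}
    - {"sz": 0.07, "finger_gap": 0.085}
    - {"sz": 0.1, "finger_gap": 0.085}
    - {"sz": 0.117, "finger_gap": 0.085}
    - {"sz": 0.117, "finger_gap": 0.085}

```text
time: 6.45
ee_pos: [0.4196, 0.1152, 0.0999]
tcp_rot: [-179.7, -0.1, 126.8]
wrist_force: [-0.4, -0.8, -0.9]
opening: 0.0851
grasp_force: 0.0
```

Request:
drive_effector:
  motion:
    - {"finger_gap": 0.02}
    - {"finger_gap": 0.02}
    - {"finger_gap": 0.02}
    - {"finger_gap": 0.02}
    - {"finger_gap": 0.02}
  grip_n: 70

```text
time: 6.87
ee_pos: [0.4213, 0.1159, 0.105]
tcp_rot: [179.9, 0.0, 126.8]
wrist_force: [2.2, 4.1, 29.7]
opening: 0.0257
grasp_force: 56.9
```

Request:
drive_effector:
  motion:
    - {"finger_gap": 0.02}
    - {"sz": -0.01, "finger_gap": 0.02}
    - {"sz": -0.04, "finger_gap": 0.02}
    - {"sz": -0.08, "finger_gap": 0.02}
    - {"sz": -0.08, "finger_gap": 0.02}

```text
time: 7.28
ee_pos: [0.4222, 0.1162, 0.1909]
tcp_rot: [179.6, 0.2, 126.8]
wrist_force: [0.8, -0.1, -2.9]
opening: 0.0255
grasp_force: 70.1
```

```bash
python3 -c "
from h import *
o=bot.get_obs(); print(o['ee_pos'],o['opening'],o['wrist_force'],intool((.437,-.2835,o['ee_pos'][2])))"
```

```text
[0.42224211 0.1161746  0.19088287] 0.02551731969758135 [ 0.84172749 -0.05933333 -2.85494356] [-0.32874215 -0.22778424 -0.00072328]
```

In the tool's units: 22 degrees / 360 = 0.0611.

Request:
drive_effector:
  motion:
    - {"sx": -0.025, "sy": -0.017, "rz": 0.0111, "finger_gap": 0.02}
    - {"sx": -0.057, "sy": -0.039, "rz": 0.0222, "finger_gap": 0.02}
    - {"sx": -0.09, "sy": -0.062, "rz": 0.0333, "finger_gap": 0.02}
    - {"sx": -0.122, "sy": -0.085, "rz": 0.0472, "finger_gap": 0.02}
    - {"sx": -0.155, "sy": -0.107, "rz": 0.0611, "finger_gap": 0.02}

```text
time: 7.7
ee_pos: [0.4272, -0.0741, 0.1841]
tcp_rot: [-180.0, -0.0, 104.6]
wrist_force: [1.0, 0.8, -4.1]
opening: 0.0249
grasp_force: 70.4
```

```bash
python3 -c "
from h import *
o=bot.get_obs(); print(o['ee_pos'],o['opening'],o['wrist_force'],intool((.437,-.2835,o['ee_pos'][2])))"
```

```text
[ 0.4272114  -0.07407699  0.18409594] 0.024909763792392167 [ 1.03443431  0.77619196 -4.11765992] [-2.05102543e-01 -4.34368594e-02 -4.77647557e-06]
```

Request:
drive_effector:
  motion:
    - {"sx": -0.04, "sy": -0.009, "finger_gap": 0.02}
    - {"sx": -0.08, "sy": -0.018, "finger_gap": 0.02}
    - {"sx": -0.12, "sy": -0.027, "finger_gap": 0.02}
    - {"sx": -0.16, "sy": -0.035, "finger_gap": 0.02}
    - {"sx": -0.192, "sy": -0.042, "finger_gap": 0.02}

```text
time: 8.12
ee_pos: [0.4358, -0.2716, 0.1838]
tcp_rot: [-180.0, 0.0, 104.8]
wrist_force: [1.2, 0.6, -3.3]
opening: 0.0253
grasp_force: 70.4
```

Request:
drive_effector:
  motion:
    - {"sx": -0.009, "finger_gap": 0.02}
    - {"sx": -0.009, "finger_gap": 0.02}
    - {"sx": -0.009, "finger_gap": 0.02}

```text
time: 8.37
ee_pos: [0.4384, -0.2775, 0.1835]
tcp_rot: [-180.0, -0.1, 104.8]
wrist_force: [-0.2, -0.0, -3.4]
opening: 0.0249
grasp_force: 70.4
```

```bash
python3 - <<'E'
from h import *
o=bot.get_obs(); print(o['ee_pos'],o["tcp_rot"],intool((.437,-.2835,o['ee_pos'][2])))
W=viewer.camera("wrist");i=viewer.camera_info("wrist");np.savez("w5.npz",**i)
cv2.imwrite("pics/w5.png",W)
E
```

```text
[ 0.43838156 -0.27746748  0.18349151] [-1.79952456e+02 -7.72352241e-02  1.04767521e+02] [-5.48108890e-03 -2.87360380e-03 -5.00404287e-06]
```

View pics/w5.png

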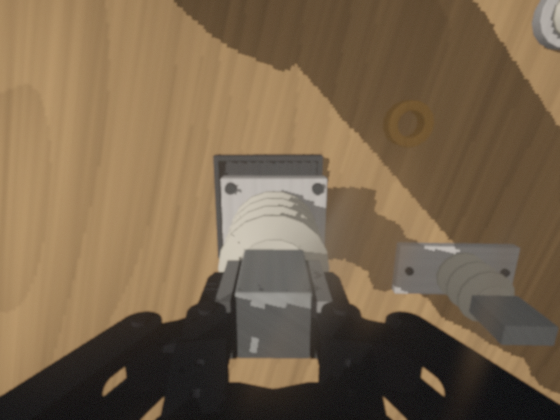

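The square tray's far rim runs from (215,156) to (326,155), and the foot hangs above it with sides parallel. I'll check the centre from the rim.

```bash
python3 - <<'E'
from h import *
i=dict(np.load("w5.npz"));a=onplane(i,(215,156),.011);b=onplane(i,(326,155),.011)
d=(b-a)[:2];L=np.hypot(*d);d/=L;n=np.array([-d[1],d[0]])
m=(a+b)[:2]/2
for s in(1,-1): print(L,np.degrees(np.arctan2(d[1],d[0])),m+s*n*.044)
E
```

```text
0.08914251484290378 15.390869041855353 [ 0.41540588 -0.20053881]
0.08914251484290378 15.390869041855353 [ 0.43876129 -0.28538293]
```

Request:
drive_effector:
  motion:
    - {"sx": -0.007, "sy": -0.003, "sz": 0.01, "finger_gap": 0.02}
    - {"sx": -0.007, "sy": -0.003, "sz": 0.03, "finger_gap": 0.02}
    - {"sx": -0.007, "sy": -0.003, "sz": 0.05, "finger_gap": 0.02}
    - {"sx": -0.007, "sy": -0.003, "sz": 0.062, "finger_gap": 0.02}
    - {"sx": -0.007, "sy": -0.003, "sz": 0.066, "finger_gap": 0.02}

```text
time: 8.83
ee_pos: [0.4367, -0.2839, 0.1153]
tcp_rot: [-179.9, -0.1, 104.9]
wrist_force: [-0.1, -0.3, -2.6]
opening: 0.0249
grasp_force: 70.2
```

Request:
drive_effector:
  motion:
    - {"sz": 0.001, "finger_gap": 0.02}
    - {"sz": 0.003, "finger_gap": 0.02}
    - {"sz": 0.005, "finger_gap": 0.02}
    - {"sz": 0.006, "finger_gap": 0.02}

```text
time: 9.17
ee_pos: [0.438, -0.2852, 0.1126]
tcp_rot: [180.0, 0.1, 104.8]
wrist_force: [0.2, 0.2, -3.4]
opening: 0.0248
grasp_force: 70.2
```

Request:
drive_effector:
  motion:
    - {"sz": 0.001, "finger_gap": 0.02}
    - {"sz": 0.002, "finger_gap": 0.02}
    - {"sz": 0.003, "finger_gap": 0.02}
    - {"sz": 0.003, "finger_gap": 0.02}

```text
time: 9.5
ee_pos: [0.4376, -0.2851, 0.1088]
tcp_rot: [-180.0, -0.0, 104.8]
wrist_force: [-0.8, 0.2, -4.4]
opening: 0.0252
grasp_force: 70.2
```

Request:
drive_effector:
  motion:
    - {"sz": 0.001, "finger_gap": 0.02}
    - {"sz": 0.002, "finger_gap": 0.02}
    - {"sz": 0.002, "finger_gap": 0.02}

```text
time: 9.75
ee_pos: [0.4378, -0.2851, 0.1081]
tcp_rot: [180.0, 0.1, 104.8]
wrist_force: [-1.6, 1.1, 5.0]
opening: 0.025
grasp_force: 71.7
```

Request:
drive_effector:
  motion:
    - {"sz": 0.001, "finger_gap": 0.02}
    - {"sz": 0.001, "finger_gap": 0.02}
    - {"sz": 0.0005, "finger_gap": 0.04}
    - {"finger_gap": 0.06}
    - {"finger_gap": 0.085}

```text
time: 10.17
ee_pos: [0.4378, -0.2852, 0.1072]
tcp_rot: [180.0, 0.0, 104.8]
wrist_force: [-0.3, -0.1, 0.1]
opening: 0.0611
grasp_force: 0.0
```

Request:
drive_effector:
  motion:
    - {"finger_gap": 0.085}
    - {"sz": -0.02, "finger_gap": 0.085}
    - {"sz": -0.06, "finger_gap": 0.085}
    - {"sz": -0.1, "finger_gap": 0.085}
    - {"sz": -0.11, "finger_gap": 0.085}

```text
time: 10.58
ee_pos: [0.4387, -0.2858, 0.2229]
tcp_rot: [179.7, 0.3, 104.8]
wrist_force: [0.2, -0.6, 0.4]
opening: 0.0851
grasp_force: 0.0
```

```bash
python3 - <<'E'
from h import *
p=np.array((.608,-.2995,.22)); print(intool(p))
E
```

```text
[-0.05657903  0.1600969   0.0039747 ]
```

In the tool's units: 30 degrees / 360 = 0.0833.

Request:
drive_effector:
  motion:
    - {"sx": -0.057, "sy": 0.16, "rz": 0.0833, "finger_gap": 0.085}
    - {"sx": -0.057, "sy": 0.16, "rz": 0.0833, "finger_gap": 0.085}
    - {"sx": -0.057, "sy": 0.16, "rz": 0.0833, "finger_gap": 0.085}
    - {"sx": -0.057, "sy": 0.16, "rz": 0.0833, "finger_gap": 0.085}
    - {"sx": -0.057, "sy": 0.16, "rz": 0.0833, "finger_gap": 0.085}

```text
time: 11.0
ee_pos: [0.6124, -0.2991, 0.2109]
tcp_rot: [-179.8, -0.1, 74.5]
wrist_force: [1.1, -1.3, -2.3]
opening: 0.0851
grasp_force: 0.0
```

Request:
drive_effector:
  motion:
    - {"rz": 0.1667, "finger_gap": 0.085}
    - {"rz": 0.1667, "finger_gap": 0.085}
    - {"rz": 0.1667, "finger_gap": 0.085}
    - {"rz": 0.1667, "finger_gap": 0.085}
    - {"rz": 0.1667, "finger_gap": 0.085}

```text
time: 11.42
ee_pos: [0.6071, -0.2993, 0.2163]
tcp_rot: [-180.0, 0.0, 38.7]
wrist_force: [-0.1, -0.8, -0.1]
opening: 0.085
grasp_force: 0.0
```

Request:
drive_effector:
  motion:
    - {"rz": 0.0694, "finger_gap": 0.085}
    - {"rz": 0.0694, "finger_gap": 0.085}
    - {"rz": 0.0694, "finger_gap": 0.085}
    - {"rz": 0.0694, "finger_gap": 0.085}
    - {"rz": 0.0694, "finger_gap": 0.085}

```text
time: 11.83
ee_pos: [0.607, -0.2993, 0.2165]
tcp_rot: [-180.0, 0.0, 13.9]
wrist_force: [0.0, -0.2, -0.0]
opening: 0.0849
grasp_force: 0.0
```

```bash
python3 - <<'E'
from h import *
W=viewer.camera("wrist");i=viewer.camera_info("wrist");np.savez("w6.npz",**i)
S=viewer.camera("scene");cv2.imwrite("pics/s6.png",S)
print(bot.get_obs()["ee_pos"],project(i,np.array([.608,-.2995,.105])))
cv2.imwrite("pics/w6.png",W);cv2.imwrite("pics/ws6.png",cv2.resize(np.hstack([W,S]),(800,300)))
E
```

```text
[ 0.60694939 -0.2992546   0.21660621] [274.38214487 218.28520835]
```

View pics/ws6.png

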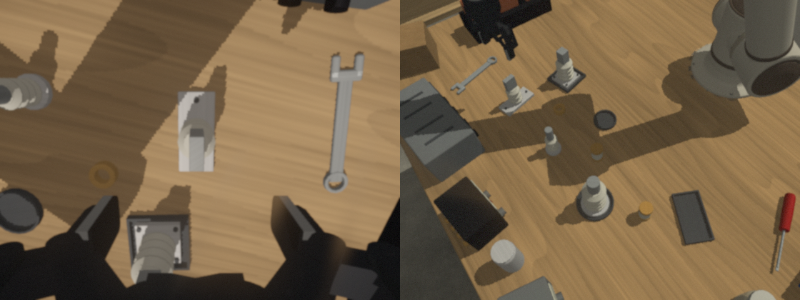

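The square is in its tray with a visible margin all round. The oblong blade is upright near wrist pixel (275,215), slightly off the tool's axis.

```bash
python3 - <<'E'
from h import *
it,isc=viewer.camera_info("top"),viewer.camera_info("scene");iw=dict(np.load("w6.npz"))
W=cv2.imread("pics/w6.png");T=cv2.imread("pics/top0.png")
h=cv2.cvtColor(W,cv2.COLOR_BGR2HSV);print(h[180:245:5,275].tolist())
for s in((275,200),(275,218),(275,232)):
    try:
        c,hw,a=face(W,s);q=np.array([onplane(iw,u[0],.105)[:2] for u in hw],np.float32)
        p=onplane(iw,c,.105);print(s,c,cv2.boundingRect(hw),p,intool(p),cv2.minAreaRect(q)[1:])
    except Exception as e: print(s,e)
# bright foot
m=((h[...,2]>150)&(h[...,1]<40)).astype(np.uint8);m[:, :230]=0;m[:,320:]=0;m[:110]=0;m[250:]=0
ct=max(cv2.findContours(m,0,2)[0],key=cv2.contourArea);q=np.array([onplane(iw,u[0],.01)[:2] for u in ct],np.float32);print("foot",cv2.minAreaRect(q),cv2.boundingRect(ct))
c,hh,a=face(T,(409,178));print(c,cv2.boundingRect(hh))
E
```

```text
[[19, 29, 96], [15, 29, 87], [19, 21, 96], [20, 15, 157], [23, 13, 156], [20, 14, 161], [23, 14, 160], [19, 13, 161], [20, 14, 160], [18, 16, 163], [20, 14, 162], [18, 16, 159], [17, 72, 166]]
(275, 200) [274.74831504 215.72443674] (265, 193, 21, 46) [ 0.60978515 -0.29929971  0.105     ] [0.00276097 0.00075377 0.11160555] ((0.0312164556235075, 0.013461856171488762), 14.124481201171875)
(275, 218) [274.65998821 216.399725  ] (265, 194, 21, 45) [ 0.60931645 -0.29935776  0.105     ] [0.00229232 0.00069533 0.11160565] ((0.030546672642230988, 0.013541075401008129), 14.114214897155762)
(275, 232) [274.62048549 216.47700809] (265, 194, 21, 45) [ 0.609258   -0.29934544  0.105     ] [0.00223867 0.00066907 0.11160566] ((0.03054659441113472, 0.013541075401008129), 14.114214897155762)
foot ((0.6098442077636719, -0.29961252212524414), (0.10264985263347626, 0.04556765407323837), 14.113875389099121) (250, 129, 50, 111)
[408.69125683 175.33606557] (405, 169, 8, 14)
```

The foot measures (0.6098, -0.2996) at 14.1°, 103 x 46 mm, and the blade lies directly above it.

Request:
drive_effector:
  motion:
    - {"sx": 0.0025, "sy": 0.0005, "sz": 0.035, "finger_gap": 0.085}
    - {"sx": 0.0025, "sy": 0.0005, "sz": 0.07, "finger_gap": 0.085}
    - {"sx": 0.0025, "sy": 0.0005, "sz": 0.1, "finger_gap": 0.085}
    - {"sx": 0.0025, "sy": 0.0005, "sz": 0.118, "finger_gap": 0.085}
    - {"sx": 0.0025, "sy": 0.0005, "sz": 0.118, "finger_gap": 0.085}

```text
time: 12.35
ee_pos: [0.6074, -0.2981, 0.0935]
tcp_rot: [-179.7, 0.3, 14.2]
wrist_force: [0.0, -0.9, -0.1]
opening: 0.0847
grasp_force: 0.0
```

Request:
drive_effector:
  motion:
    - {"finger_gap": 0.005}
    - {"finger_gap": 0.005}
    - {"finger_gap": 0.005}
    - {"finger_gap": 0.005}
    - {"finger_gap": 0.005}
  grip_n: 70

```text
time: 12.77
ee_pos: [0.61, -0.2994, 0.1003]
tcp_rot: [179.9, -0.1, 14.0]
wrist_force: [0.3, -0.1, -0.1]
opening: 0.025
grasp_force: 0.0
```

Request:
drive_effector:
  motion:
    - {"finger_gap": 0.005}
    - {"sz": -0.01, "finger_gap": 0.005}
    - {"sz": -0.04, "finger_gap": 0.005}
    - {"sz": -0.08, "finger_gap": 0.005}
    - {"sz": -0.1, "finger_gap": 0.005}

```text
time: 13.18
ee_pos: [0.6095, -0.2991, 0.2034]
tcp_rot: [179.9, -0.1, 14.0]
wrist_force: [0.3, -0.4, -1.6]
opening: 0.0127
grasp_force: 68.9
```

```bash
python3 -c "
from h import *
o=bot.get_obs(); print(o['ee_pos'],o['opening'],o['wrist_force'],intool((.446,.285,o['ee_pos'][2])))"
```

```text
[ 0.60952221 -0.29909818  0.20343052] 0.012693604761600186 [ 0.30612903 -0.35598846 -1.59740176] [-0.01707576 -0.60631458 -0.0011166 ]
```

In the tool's units: -22 degrees / 360 = -0.0611.

Request:
drive_effector:
  motion:
    - {"sx": -0.008, "sy": -0.03, "sz": -0.02, "finger_gap": 0.005}
    - {"sx": -0.018, "sy": -0.068, "sz": -0.025, "rz": -0.0111, "finger_gap": 0.005}
    - {"sx": -0.028, "sy": -0.106, "sz": -0.025, "rz": -0.0278, "finger_gap": 0.005}
    - {"sx": -0.038, "sy": -0.145, "sz": -0.025, "rz": -0.0444, "finger_gap": 0.005}
    - {"sx": -0.048, "sy": -0.183, "sz": -0.025, "rz": -0.0611, "finger_gap": 0.005}

```text
time: 13.6
ee_pos: [0.5171, -0.1317, 0.2242]
tcp_rot: [-180.0, 0.0, 36.3]
wrist_force: [0.2, 0.4, -3.1]
opening: 0.0127
grasp_force: 70.2
```

```bash
python3 -c "
from h import *
o=bot.get_obs(); print(o['ee_pos'],o['opening'],o['wrist_force'],intool((.446,.285,o['ee_pos'][2])))"
```

```text
[ 0.5171386  -0.13174224  0.22415518] 0.01269095091064059 [ 0.21396035  0.40090233 -3.13297163] [ 1.89376645e-01 -3.77983154e-01  1.27790795e-04]
```

In the tool's units: -26 degrees / 360 = -0.0722.

Request:
drive_effector:
  motion:
    - {"sx": 0.017, "sy": -0.034, "rz": -0.0139, "finger_gap": 0.005}
    - {"sx": 0.034, "sy": -0.068, "rz": -0.0278, "finger_gap": 0.005}
    - {"sx": 0.051, "sy": -0.102, "rz": -0.0417, "finger_gap": 0.005}
    - {"sx": 0.068, "sy": -0.136, "rz": -0.0556, "finger_gap": 0.005}
    - {"sx": 0.085, "sy": -0.17, "rz": -0.0722, "finger_gap": 0.005}

```text
time: 14.02
ee_pos: [0.4863, 0.0559, 0.2245]
tcp_rot: [180.0, -0.0, 62.2]
wrist_force: [1.6, -0.5, -4.5]
opening: 0.0128
grasp_force: 70.2
```

```bash
python3 -c "
from h import *
o=bot.get_obs(); print(o['ee_pos'],o['tcp_rot'],intool((.446,.285,o['ee_pos'][2])))"
```

```text
[0.48629629 0.05590507 0.22447384] [ 1.79995724e+02 -8.19804775e-03  6.22468046e+01] [ 1.83975702e-01 -1.42341901e-01  1.57003716e-05]
```

Request:
drive_effector:
  motion:
    - {"sx": 0.032, "sy": -0.025, "finger_gap": 0.005}
    - {"sx": 0.063, "sy": -0.049, "finger_gap": 0.005}
    - {"sx": 0.094, "sy": -0.073, "finger_gap": 0.005}
    - {"sx": 0.125, "sy": -0.097, "finger_gap": 0.005}
    - {"sx": 0.153, "sy": -0.118, "finger_gap": 0.005}

```text
time: 14.43
ee_pos: [0.4537, 0.2469, 0.2244]
tcp_rot: [-180.0, -0.0, 62.1]
wrist_force: [1.0, 0.7, -4.1]
opening: 0.0128
grasp_force: 70.1
```

Request:
drive_effector:
  motion:
    - {"sx": 0.02, "sy": -0.015, "finger_gap": 0.005}
    - {"sx": 0.025, "sy": -0.018, "sz": 0.02, "finger_gap": 0.005}
    - {"sx": 0.025, "sy": -0.018, "sz": 0.03, "finger_gap": 0.005}
    - {"sx": 0.025, "sy": -0.018, "sz": 0.03, "finger_gap": 0.005}

```text
time: 14.77
ee_pos: [0.4495, 0.2748, 0.1913]
tcp_rot: [-179.9, 0.2, 62.1]
wrist_force: [1.3, -0.0, -3.5]
opening: 0.0128
grasp_force: 70.0
```

```bash
python3 - <<'E'
from h import *
o=bot.get_obs(); print(o['ee_pos'],o["tcp_rot"],intool((.446,.285,o['ee_pos'][2])))
W=viewer.camera("wrist");i=viewer.camera_info("wrist");np.savez("w7.npz",**i)
cv2.imwrite("pics/w7.png",W)
E
```

```text
[0.44949475 0.27478034 0.1913244 ] [-179.87223639    0.24241245   62.08453985] [ 7.39429164e-03 -7.87266769e-03 -1.37294823e-05]
```

View pics/w7.png

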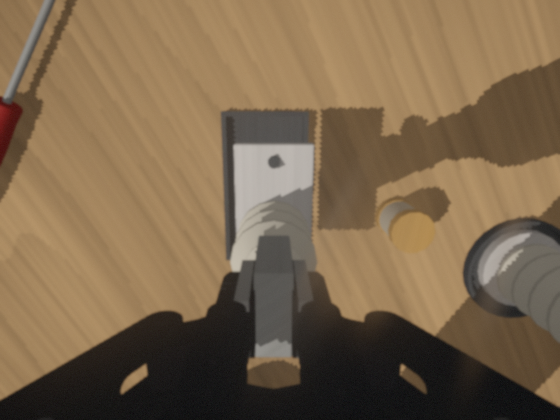

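The tray's far rim runs from about (222,111) to (308,110), parallel to the foot. I'll compute the centre from it.

```bash
python3 - <<'E'
from h import *
i=dict(np.load("w7.npz"));a=onplane(i,(222,111),.011);b=onplane(i,(308,110),.011)
d=(b-a)[:2];L=np.hypot(*d);d/=L;n=np.array([-d[1],d[0]])
m=(a+b)[:2]/2; c=m-n*.064
print(L,np.degrees(np.arctan2(n[1],n[0])),c,intool((*c,.19)),m+n*.064)
# foot far edge z estimate from its known 46 mm width
u=(315-234); print("foot far edge depth",.046*361.17/u)
f=i["extrinsics"];r=f[:3,:3]@np.linalg.solve(i["mtx"],[274,143,1.]);p=f[:3,3]+r*.046*361.17/u;print(p)
E
```

```text
0.06876891994185667 62.70305792810194 [0.44695941 0.28218394] [ 0.00547154 -0.00629957  0.00275724] [0.50566049 0.39593008]
foot far edge depth 0.2051088888888889
[0.47455052 0.32071332 0.10326987]
```

Request:
drive_effector:
  motion:
    - {"sx": 0.0065, "sy": -0.007, "sz": 0.01, "finger_gap": 0.005}
    - {"sx": 0.0065, "sy": -0.007, "sz": 0.03, "finger_gap": 0.005}
    - {"sx": 0.0065, "sy": -0.007, "sz": 0.05, "finger_gap": 0.005}
    - {"sx": 0.0065, "sy": -0.007, "sz": 0.065, "finger_gap": 0.005}
    - {"sx": 0.0065, "sy": -0.007, "sz": 0.072, "finger_gap": 0.005}

```text
time: 15.23
ee_pos: [0.4471, 0.2834, 0.1202]
tcp_rot: [-179.9, 0.1, 61.9]
wrist_force: [-0.8, -0.3, -3.9]
opening: 0.0131
grasp_force: 70.0
```

Request:
drive_effector:
  motion:
    - {"sz": 0.001, "finger_gap": 0.005}
    - {"sz": 0.003, "finger_gap": 0.005}
    - {"sz": 0.005, "finger_gap": 0.005}
    - {"sz": 0.006, "finger_gap": 0.005}

```text
time: 15.57
ee_pos: [0.448, 0.2845, 0.1168]
tcp_rot: [180.0, -0.1, 62.0]
wrist_force: [-0.5, -0.4, -3.7]
opening: 0.0129
grasp_force: 70.0
```

Request:
drive_effector:
  motion:
    - {"sz": 0.001, "finger_gap": 0.005}
    - {"sz": 0.002, "finger_gap": 0.005}
    - {"sz": 0.003, "finger_gap": 0.005}
    - {"sz": 0.003, "finger_gap": 0.005}

```text
time: 15.9
ee_pos: [0.4475, 0.2843, 0.1128]
tcp_rot: [-180.0, 0.0, 62.0]
wrist_force: [0.2, -0.4, -3.7]
opening: 0.0131
grasp_force: 70.0
```

Request:
drive_effector:
  motion:
    - {"sz": 0.001, "finger_gap": 0.005}
    - {"sz": 0.003, "finger_gap": 0.005}
    - {"sz": 0.004, "finger_gap": 0.005}
    - {"sz": 0.004, "finger_gap": 0.005}

```text
time: 16.23
ee_pos: [0.4474, 0.2843, 0.1085]
tcp_rot: [-180.0, 0.0, 62.0]
wrist_force: [-1.2, 0.6, -4.6]
opening: 0.013
grasp_force: 70.0
```

Request:
drive_effector:
  motion:
    - {"sz": 0.001, "finger_gap": 0.005}
    - {"sz": 0.002, "finger_gap": 0.005}
    - {"sz": 0.003, "finger_gap": 0.005}
    - {"sz": 0.003, "finger_gap": 0.005}

```text
time: 16.57
ee_pos: [0.4475, 0.2843, 0.1056]
tcp_rot: [-180.0, 0.0, 62.0]
wrist_force: [-1.2, -0.6, -3.9]
opening: 0.0127
grasp_force: 70.0
```

Request:
drive_effector:
  motion:
    - {"sz": 0.001, "finger_gap": 0.005}
    - {"sz": 0.002, "finger_gap": 0.005}
    - {"sz": 0.002, "finger_gap": 0.005}
    - {"sz": 0.002, "finger_gap": 0.005}

```text
time: 16.9
ee_pos: [0.4475, 0.2843, 0.1038]
tcp_rot: [-180.0, 0.0, 62.0]
wrist_force: [-1.1, 0.8, -4.0]
opening: 0.0129
grasp_force: 70.0
```

Request:
drive_effector:
  motion:
    - {"sz": 0.001, "finger_gap": 0.005}
    - {"sz": 0.002, "finger_gap": 0.005}
    - {"sz": 0.002, "finger_gap": 0.005}
    - {"sz": 0.002, "finger_gap": 0.005}

```text
time: 17.23
ee_pos: [0.4477, 0.2843, 0.1029]
tcp_rot: [180.0, -0.0, 62.0]
wrist_force: [-2.0, -2.7, 6.1]
opening: 0.0126
grasp_force: 71.3
```

Contact at TCP 0.103, as expected with the foot on the tray floor. I'll release.

Request:
drive_effector:
  motion:
    - {"sz": 0.001, "finger_gap": 0.005}
    - {"sz": 0.001, "finger_gap": 0.005}
    - {"sz": 0.0005, "finger_gap": 0.03}
    - {"finger_gap": 0.06}
    - {"finger_gap": 0.085}

```text
time: 17.65
ee_pos: [0.4478, 0.2845, 0.1021]
tcp_rot: [180.0, -0.0, 62.0]
wrist_force: [0.1, 0.6, 0.2]
opening: 0.0485
grasp_force: 0.0
```

Request:
drive_effector:
  motion:
    - {"finger_gap": 0.085}
    - {"sz": -0.02, "finger_gap": 0.085}
    - {"sz": -0.06, "finger_gap": 0.085}
    - {"sz": -0.1, "finger_gap": 0.085}
    - {"sz": -0.13, "finger_gap": 0.085}

```text
time: 18.07
ee_pos: [0.4476, 0.2844, 0.2347]
tcp_rot: [180.0, -0.1, 62.0]
wrist_force: [0.9, 0.0, 0.3]
opening: 0.0848
grasp_force: 0.0
```

```bash
python3 - <<'E'
from h import *
p=np.array((.61,-.0895,.22)); print(intool(p))
E
```

```text
[-0.25405267  0.31881606  0.01461746]
```

Request:
drive_effector:
  motion:
    - {"sx": -0.254, "sy": 0.319, "sz": 0.015, "finger_gap": 0.085}
    - {"sx": -0.254, "sy": 0.319, "sz": 0.015, "finger_gap": 0.085}
    - {"sx": -0.254, "sy": 0.319, "sz": 0.015, "finger_gap": 0.085}
    - {"sx": -0.254, "sy": 0.319, "sz": 0.015, "finger_gap": 0.085}
    - {"sx": -0.254, "sy": 0.319, "sz": 0.015, "finger_gap": 0.085}

```text
time: 18.48
ee_pos: [0.531, 0.0917, 0.2242]
tcp_rot: [180.0, -0.0, 62.1]
wrist_force: [0.2, 0.7, -0.5]
opening: 0.0849
grasp_force: 0.0
```

Request:
drive_effector:
  motion:
    - {"sx": -0.124, "sy": 0.156, "sz": 0.008, "finger_gap": 0.085}
    - {"sx": -0.124, "sy": 0.156, "sz": 0.008, "finger_gap": 0.085}
    - {"sx": -0.124, "sy": 0.156, "sz": 0.008, "finger_gap": 0.085}
    - {"sx": -0.124, "sy": 0.156, "sz": 0.008, "finger_gap": 0.085}
    - {"sx": -0.124, "sy": 0.156, "sz": 0.008, "finger_gap": 0.085}

```text
time: 18.9
ee_pos: [0.6109, -0.0923, 0.2156]
tcp_rot: [180.0, 0.0, 62.0]
wrist_force: [0.1, 0.9, 0.6]
opening: 0.0853
grasp_force: 0.0
```

Request:
drive_effector:
  motion:
    - {"finger_gap": 0.085}
    - {"finger_gap": 0.085}

```text
time: 19.07
ee_pos: [0.6104, -0.091, 0.2151]
tcp_rot: [-179.9, 0.0, 61.9]
wrist_force: [-0.7, 0.4, 0.0]
opening: 0.0849
grasp_force: 0.0
```

```bash
python3 - <<'E'
from h import *
W=viewer.camera("wrist");i=viewer.camera_info("wrist");np.savez("w8.npz",**i)
S=viewer.camera("scene");cv2.imwrite("pics/s8.png",S)
print(bot.get_obs()["ee_pos"],project(i,np.array([.61,-.0895,.098])))
cv2.imwrite("pics/w8.png",W);cv2.imwrite("pics/ws8.png",cv2.resize(np.hstack([W,S]),(800,300)))
E
```

```text
[ 0.61000561 -0.08892527  0.21598337] [273.48109408 217.21319985]
```

View pics/ws8.png

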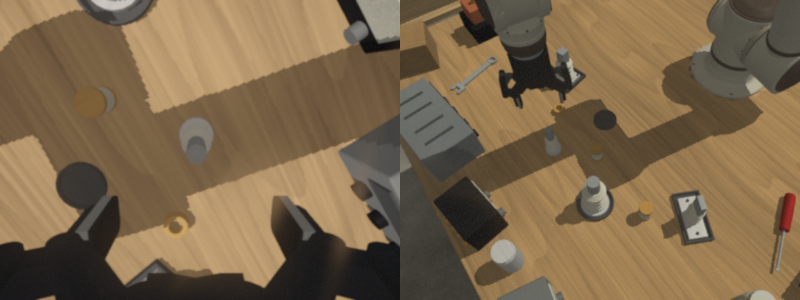

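The oblong is in its tray. The small insulator's terminal top is at wrist pixel about (275,214), between the fingers. The small tray is at display (82,185).

```bash
python3 - <<'E'
from h import *
it=viewer.camera_info("top");iw=dict(np.load("w8.npz"))
W=cv2.imread("pics/w8.png");T=cv2.imread("pics/top0.png")
c,hw,a=face(W,(275,216));ct,ht,_=face(T,(312,178))
print(c,cv2.boundingRect(hw),ct,cv2.boundingRect(ht),tri(it,ct,iw,c))
p=onplane(iw,c,.098);print(p,intool(p))
# small tray in the wrist view
h=cv2.cvtColor(W,cv2.COLOR_BGR2HSV);m=((h[...,1]<80)&(h[...,2]<75)).astype(np.uint8);m[:225]=0;m[295:]=0;m[:,150:]=0
k=max(cv2.findContours(m,0,2)[0],key=cv2.contourArea);q=np.array([onplane(iw,u[0],.011)[:2] for u in k],np.float32);print(cv2.boundingRect(k),cv2.minEnclosingCircle(q))
E
```

```text
[274.52209541 214.8530875 ] (261, 202, 28, 27) [312.85388128 177.5890411 ] (310, 174, 7, 8) (array([ 0.61064758, -0.08971911,  0.09252673]), np.float64(0.0001373204368214313))
[ 0.61141687 -0.08834841  0.098     ] [0.00116669 0.00105337 0.11798275]
(79, 227, 71, 68) ((0.4417191445827484, -0.08083000779151917), 0.03576963394880295)
```

Request:
drive_effector:
  motion:
    - {"sx": 0.001, "sy": 0.001, "sz": 0.035, "finger_gap": 0.085}
    - {"sx": 0.001, "sy": 0.001, "sz": 0.07, "finger_gap": 0.085}
    - {"sx": 0.001, "sy": 0.001, "sz": 0.105, "finger_gap": 0.085}
    - {"sx": 0.001, "sy": 0.001, "sz": 0.123, "finger_gap": 0.085}
    - {"sx": 0.001, "sy": 0.001, "sz": 0.123, "finger_gap": 0.085}

```text
time: 19.58
ee_pos: [0.6089, -0.087, 0.0886]
tcp_rot: [-179.6, 0.1, 62.1]
wrist_force: [-1.7, -0.1, -0.3]
opening: 0.0851
grasp_force: 0.0
```

Request:
drive_effector:
  motion:
    - {"finger_gap": 0.01}
    - {"finger_gap": 0.01}
    - {"finger_gap": 0.01}
    - {"finger_gap": 0.01}
    - {"finger_gap": 0.01}
  grip_n: 70

```text
time: 20.0
ee_pos: [0.6122, -0.0889, 0.0947]
tcp_rot: [179.9, -0.0, 62.0]
wrist_force: [-0.8, 0.1, 1.3]
opening: 0.025
grasp_force: 0.0
```

Request:
drive_effector:
  motion:
    - {"finger_gap": 0.01}
    - {"finger_gap": 0.01}
    - {"finger_gap": 0.01}

```text
time: 20.25
ee_pos: [0.6122, -0.089, 0.0946]
tcp_rot: [179.9, -0.0, 62.0]
wrist_force: [-0.2, -0.7, 6.0]
opening: 0.0181
grasp_force: 68.2
```

Request:
drive_effector:
  motion:
    - {"sz": -0.01, "finger_gap": 0.01}
    - {"sz": -0.04, "finger_gap": 0.01}
    - {"sz": -0.07, "finger_gap": 0.01}
    - {"sz": -0.08, "finger_gap": 0.01}
    - {"sz": -0.08, "finger_gap": 0.01}

```text
time: 20.67
ee_pos: [0.6127, -0.0891, 0.1767]
tcp_rot: [179.7, -0.1, 62.0]
wrist_force: [-0.1, 0.2, -2.5]
opening: 0.018
grasp_force: 68.8
```

```bash
python3 -c "
from h import *
o=bot.get_obs(); print(o['ee_pos'],intool((.4395,-.079,o['ee_pos'][2])))"
```

```text
[ 0.61271816 -0.08910103  0.17671171] [-0.07235496 -0.15770401 -0.00087493]
```

Request:
drive_effector:
  motion:
    - {"sx": -0.012, "sy": -0.026, "finger_gap": 0.01}
    - {"sx": -0.028, "sy": -0.061, "finger_gap": 0.01}
    - {"sx": -0.044, "sy": -0.096, "finger_gap": 0.01}
    - {"sx": -0.06, "sy": -0.13, "finger_gap": 0.01}
    - {"sx": -0.072, "sy": -0.158, "finger_gap": 0.01}

```text
time: 21.08
ee_pos: [0.4352, -0.0781, 0.171]
tcp_rot: [-179.8, 0.1, 62.0]
wrist_force: [0.5, -0.0, -0.9]
opening: 0.018
grasp_force: 69.1
```

Request:
drive_effector:
  motion:
    - {"finger_gap": 0.01}
    - {"sz": 0.02, "finger_gap": 0.01}
    - {"sz": 0.03, "finger_gap": 0.01}
    - {"sz": 0.03, "finger_gap": 0.01}

```text
time: 21.42
ee_pos: [0.4368, -0.0781, 0.1398]
tcp_rot: [-179.7, 0.1, 62.0]
wrist_force: [-0.2, -0.3, -2.8]
opening: 0.0182
grasp_force: 69.3
```

```bash
python3 - <<'E'
from h import *
o=bot.get_obs(); print(o['ee_pos'],intool((.4395,-.079,o['ee_pos'][2])))
W=viewer.camera("wrist");i=viewer.camera_info("wrist");np.savez("w9.npz",**i)
cv2.imwrite("pics/w9.png",W)
E
```

```text
[ 0.43677615 -0.07809103  0.1398266 ] [ 4.75206557e-04  2.83188240e-03 -1.41892652e-05]
```

View pics/w9.png

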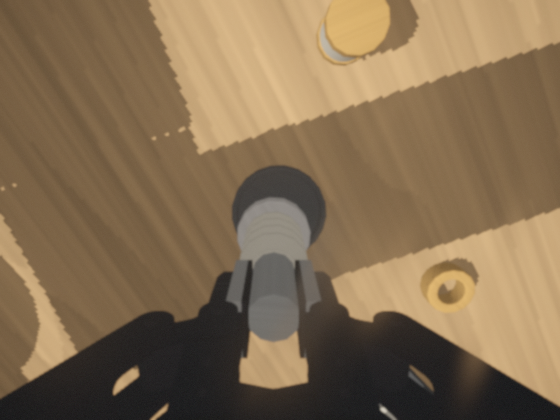

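The tray's dark disc spans columns 232-326 with its top at row 165, so its centre is near (279,210). The foot is slightly left of that, at column 274.

```bash
python3 - <<'E'
from h import *
i=dict(np.load("w9.npz"))
W=cv2.imread("pics/w9.png");h=cv2.cvtColor(W,cv2.COLOR_BGR2HSV)
m=((h[...,2]<62)&(h[...,1]<90)).astype(np.uint8);m[:150]=0;m[250:]=0;m[:,:215]=0;m[:,345:]=0
k=max(cv2.findContours(m,0,2)[0],key=cv2.contourArea);q=np.array([onplane(i,u[0],.011)[:2] for u in cv2.convexHull(k)],np.float32)
A=np.c_[2*q,np.ones(len(q))];s=np.linalg.lstsq(A,(q**2).sum(1),rcond=None)[0]
print(cv2.boundingRect(k),s[:2],np.sqrt(s[2]+s[0]**2+s[1]**2),intool((s[0],s[1],.13)))
e=cv2.minEnclosingCircle(q);print(e)
E
```

```text
(237, 211, 1, 1) [ 0.08546681 -0.01339679] 0.3326751123338141 [-0.10783262 -0.34107987  0.01257933]
((0.41412878036499023, -0.06491405516862869), 9.999999747378752e-05)
```

```bash
python3 - <<'E'
from h import *
i=dict(np.load("w9.npz"))
W=cv2.imread("pics/w9.png");h=cv2.cvtColor(W,cv2.COLOR_BGR2HSV)
print(h[180,220:345:12].tolist())
m=(h[...,1]<60).astype(np.uint8);m[:150]=0;m[222:]=0;m[:,:215]=0;m[:,345:]=0
m=cv2.morphologyEx(m,cv2.MORPH_OPEN,np.ones((3,3)))
k=max(cv2.findContours(m,0,2)[0],key=cv2.contourArea);u=cv2.convexHull(k)[:,0];u=u[u[:,1]<218]
q=np.array([onplane(i,v,.011)[:2] for v in u]);
A=np.c_[2*q,np.ones(len(q))];s=np.linalg.lstsq(A,(q**2).sum(1),rcond=None)[0]
print(cv2.boundingRect(k),s[:2],np.sqrt(s[2]+s[0]**2+s[1]**2),intool((s[0],s[1],.13)))
E
```

```text
[[16, 110, 132], [16, 106, 127], [15, 88, 102], [15, 29, 71], [17, 33, 70], [15, 30, 69], [13, 25, 70], [21, 27, 67], [16, 104, 128], [17, 106, 137], [16, 106, 135]]
(233, 167, 92, 55) [ 0.44023093 -0.07922411] 0.03269623596031774 [0.00045124 0.00310548 0.01121333]
```

Centre (0.440, -0.079), in agreement with the other views. I'll shift 3 mm and lower.

Request:
drive_effector:
  motion:
    - {"sy": 0.003, "sz": 0.01, "finger_gap": 0.01}
    - {"sy": 0.003, "sz": 0.022, "finger_gap": 0.01}
    - {"sy": 0.003, "sz": 0.03, "finger_gap": 0.01}
    - {"sy": 0.003, "sz": 0.034, "finger_gap": 0.01}
    - {"sy": 0.003, "sz": 0.036, "finger_gap": 0.01}

```text
time: 21.88
ee_pos: [0.4404, -0.0797, 0.106]
tcp_rot: [-179.9, 0.0, 62.0]
wrist_force: [-0.2, 0.3, -2.2]
opening: 0.018
grasp_force: 69.3
```

Request:
drive_effector:
  motion:
    - {"sz": 0.001, "finger_gap": 0.01}
    - {"sz": 0.002, "finger_gap": 0.01}
    - {"sz": 0.003, "finger_gap": 0.01}
    - {"sz": 0.003, "finger_gap": 0.01}

```text
time: 22.22
ee_pos: [0.441, -0.0798, 0.1044]
tcp_rot: [180.0, -0.0, 62.0]
wrist_force: [-0.1, -0.2, -2.3]
opening: 0.0178
grasp_force: 69.3
```

Request:
drive_effector:
  motion:
    - {"sz": 0.001, "finger_gap": 0.01}
    - {"sz": 0.002, "finger_gap": 0.01}
    - {"sz": 0.002, "finger_gap": 0.01}
    - {"sz": 0.002, "finger_gap": 0.01}

```text
time: 22.55
ee_pos: [0.4408, -0.0797, 0.1022]
tcp_rot: [-180.0, 0.0, 62.0]
wrist_force: [-0.5, 1.2, -2.1]
opening: 0.0179
grasp_force: 69.3
```

Request:
drive_effector:
  motion:
    - {"sz": 0.001, "finger_gap": 0.01}
    - {"sz": 0.002, "finger_gap": 0.01}
    - {"sz": 0.003, "finger_gap": 0.01}
    - {"sz": 0.003, "finger_gap": 0.01}

```text
time: 22.88
ee_pos: [0.4407, -0.0797, 0.0989]
tcp_rot: [-180.0, 0.0, 62.0]
wrist_force: [0.5, 0.6, -2.0]
opening: 0.018
grasp_force: 69.3
```

Request:
drive_effector:
  motion:
    - {"sz": 0.001, "finger_gap": 0.01}
    - {"sz": 0.002, "finger_gap": 0.01}
    - {"sz": 0.002, "finger_gap": 0.01}

```text
time: 23.13
ee_pos: [0.4409, -0.0798, 0.0975]
tcp_rot: [180.0, -0.0, 62.0]
wrist_force: [-1.8, -0.0, 1.4]
opening: 0.0181
grasp_force: 69.9
```

Contact. I'll release, retreat and check from all sides.

Request:
drive_effector:
  motion:
    - {"sz": 0.001, "finger_gap": 0.01}
    - {"sz": 0.001, "finger_gap": 0.01}
    - {"sz": 0.0005, "finger_gap": 0.035}
    - {"finger_gap": 0.06}
    - {"finger_gap": 0.085}

```text
time: 23.55
ee_pos: [0.441, -0.0798, 0.0973]
tcp_rot: [180.0, -0.0, 62.0]
wrist_force: [0.4, 0.4, 0.3]
opening: 0.0536
grasp_force: 0.0
```

Request:
drive_effector:
  motion:
    - {"finger_gap": 0.085}
    - {"sz": -0.02, "finger_gap": 0.085}
    - {"sz": -0.06, "finger_gap": 0.085}
    - {"sz": -0.1, "finger_gap": 0.085}
    - {"sz": -0.14, "finger_gap": 0.085}

```text
time: 23.97
ee_pos: [0.4403, -0.0796, 0.2385]
tcp_rot: [-180.0, 0.0, 62.0]
wrist_force: [1.9, 0.3, 0.4]
opening: 0.0852
grasp_force: 0.0
```

Request:
drive_effector:
  motion:
    - {"sx": -0.15, "sy": 0.05, "sz": -0.03, "finger_gap": 0.085}
    - {"sx": -0.15, "sy": 0.05, "sz": -0.03, "finger_gap": 0.085}
    - {"sx": -0.15, "sy": 0.05, "sz": -0.03, "finger_gap": 0.085}
    - {"sx": -0.15, "sy": 0.05, "sz": -0.03, "finger_gap": 0.085}
    - {"sx": -0.15, "sy": 0.05, "sz": -0.03, "finger_gap": 0.085}

```text
time: 24.38
ee_pos: [0.4138, -0.2404, 0.2679]
tcp_rot: [179.9, 0.1, 61.8]
wrist_force: [0.4, 0.4, -0.6]
opening: 0.0852
grasp_force: 0.0
```

```bash
python3 - <<'E'
from h import *
S=viewer.camera("scene");T=viewer.camera("top")
A=cv2.resize(S[40:360,70:450],(400,337));B=cv2.resize(T[140:300,110:430],(400,200))
tiles=[cv2.resize(S[y-40:y+40,x-50:x+50],(400,320),interpolation=3) for x,y in((275,272),(233,100),(409,300),(287,160))]
cv2.imwrite("pics/f1.png",cv2.resize(np.vstack([np.hstack(tiles[:2]),np.hstack(tiles[2:])]),(750,600)))
cv2.imwrite("pics/f2.png",cv2.convertScaleAbs(cv2.resize(T[140:300,110:430],None,fx=2.5,fy=2.5,interpolation=3),alpha=1.5))
E
```

```text
(no output)
```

View pics/f1.png

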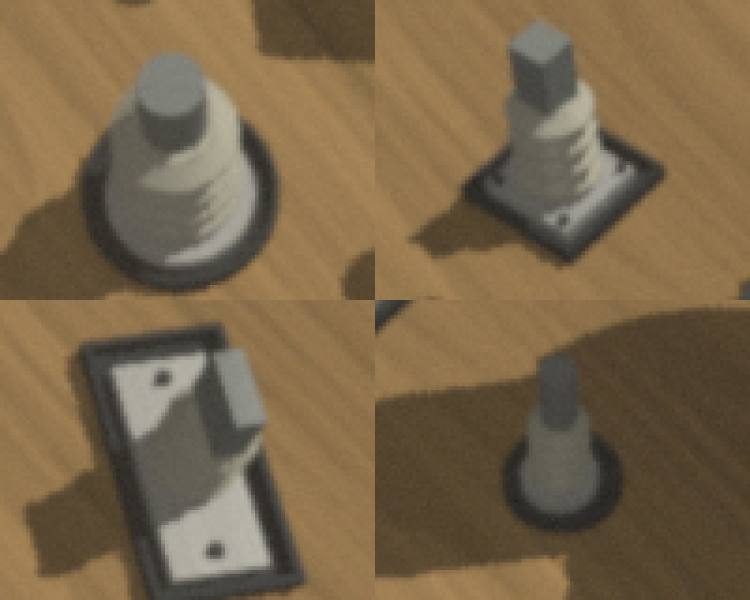

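View pics/f2.png

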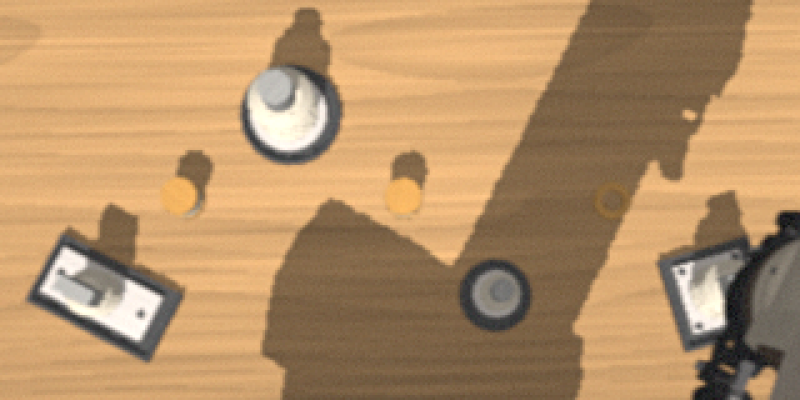

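All four stand upright inside their matching rims with visible margins. The fuses at (180,196) and (404,197) haven't moved, and the gripper is clear.

Request:
drive_effector:
  motion:
    - {"sz": -0.03, "finger_gap": 0.085}
    - {"sz": -0.03, "finger_gap": 0.085}
    - {"sz": -0.03, "finger_gap": 0.085}

```text
time: 24.73
ee_pos: [0.4153, -0.2349, 0.2982]
tcp_rot: [179.9, -0.0, 62.1]
wrist_force: [0.3, -0.1, -0.7]
opening: 0.085
grasp_force: 0.0
```

```bash
python3 -c "
from workcell import bot, viewer, job
print(job.job_done())"
```

```text
the job is handed in; nothing more can be done
None
```

All four insulators stand upright in their matching trays, the two fuses were left where they stood, and the job was handed in at about 25 s; no verdict was returned.

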